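# Seat the keyed block spindle in the hat spinner and hold it home

### The job

Take the spindle with the key on its shaft from the wooden rack, leaving the plain one where it is, and put it shaft down into the hub of the hat spinner; turn it under a light push until its key slips into the keyway, then push it fully home until its shoulder sits on the hub face. Finish still gripping it and still pressing it home against the ejector spring, upright, so that I can tighten the clamp screw in the hub; do not let go. Leave the things lying about the table alone.

Things in the scene. Friction and masses are not known exactly. Their poses are not given: they have to be found in the camera images.
- keyed_spindle: Steel spindle to fit, 0.25 kg (+-30 %), hanging shaft down in either slot of the rack, its key towards the rack's open front within 0.35 rad. Origin: centre of its shoulder's underside, z up the axis. Shoulder: disc, 50 mm diameter, z = 0 to 6 mm, a dark line on top over the key. Below: round shaft, 24 mm diameter, 40 mm long, the last 3 mm coned to 18 mm.
- spindle_grip (a point): Where to grip the keyed spindle: on its axis, 25 mm above its origin, in the stub that stands on the shoulder from z = 6 to 51 mm. The stub is 38 mm round with two flats 28 mm apart facing local +y and -y: grip from above with the fingers closing along local y. The point has the spindle's axes.
- key_foot (a point): Lower end of the keyed spindle's key, at local x = -15.5 mm, z = -28 mm. The key runs down the shaft's -x side from z = -4.5 to -28 mm, 8 mm wide, its outer face 15.5 mm from the axis, its lower end rounded (radius 4 mm). The lowest 12 mm of the shaft are plain.
- plain_spindle: Look-alike in the rack's other slot, to be left there: same origin, shoulder and stub, but a plain 16 mm shaft with no key, and no line on the shoulder. Which slot holds which spindle varies.
- rack: Wooden rack, fixed, 86 mm deep (x), 210 mm wide (y). Origin: centre of its underside. Its top board, upper side 64 mm above the table, 12 mm thick, has two slots 34 mm wide, open to local -x (the front), at local y = -55 and +55 mm. A spindle hangs in each at local x = 0, its shoulder on the board; lift it straight up.
- spinner: Hat spinner, fixed. Origin: centre of its underside. Grey foot 150 (x) x 200 (y) mm; brake bracket at +y, 58 mm high. On it a steel belt wheel, 149 mm diameter, rim 52 mm above the table, with a steel hub in its middle, 58 mm diameter, face 96 mm above the table. A brake holds the wheel (1.2 N m) at an angle that is not reported.
- hub_face (a point): Centre of the hub's top face, the mouth of its upright bore: 26.8 mm diameter, 46 mm deep. It has the foot's axes. A keyway 10.6 mm wide runs down the whole bore, its bottom 17.2 mm from the axis. It points to the foot's -x turned about z by between -0.6 and +0.6 rad (not reported): find it by feel or by eye. A wooden knob on the rim, 66 mm out, up to 77 mm high, is in line with it.
- ejector (a joint): Spring plunger in the bore, pressed-in travel in m. 0: at rest, top 28 mm below the hub face, 4 N. 0.012: spindle home, shoulder on the face, 10 N. The shaft meets it with the shoulder 12 mm above the face; let go, the spindle is lifted again. A key that misses the keyway stands on the face with the shoulder 28 mm above it; within about 0.1 rad it drops in.
- sanding_block: Cork sanding block 45 x 70 x 25 mm lying on the table, to be left alone; origin at the centre of its underside.
- marker: Marker pen 14 x 126 x 13 mm lying on the table, to be left alone; origin at the centre of its underside.
- leather_patch: Brown leather patch on cork, 34 x 62 x 9 mm, lying on the table, to be left alone; origin at the centre of its underside.
Not all that is in view belongs to the job. What is shaped like the keyed_spindle but green or red is not meant.

How it is judged:
By the outcome, as a careful person would: the job done as asked, in the order asked, and still so for the second after the job is handed in, while the arm keeps its last pose, push and grip.
It also fails if it takes over 58 s, if anything falls off the work surface, if the arm or the gripper's body presses on something with over 40 N, if the wrist force passes 120 N, or if a joint passes its speed limit or range.

### The arm

A 6-joint arm with a two-finger parallel gripper is mounted at the origin on a cart in front of the work surface, level with it; the furniture and walls round the work are solid. World frame = base frame: x ahead of the robot, y to its left, z up, the work surface at z = 0. Lengths are in m, angles in rad, forces in N, time in s.
With the tool pointing down it reaches from about 0.25 to 0.775 m from the base axis. Payload 4 kg.
Tool frame: the origin (TCP) lies midway between the tips of the shut fingers; the grasp point (between the pads) lies 19 mm behind it (robot.hold_point_z is the distance from the TCP to the grasp point, in m); z points along the fingers, y is the line along which they close (so a half turn about z gives the same grasp; the last joint's range is limited). The gripper opens to 94 mm and grips with 3 to 60 N. Pads are 16 mm wide; open, the fingers measure 119 mm over their backs; the gripper's body (75 mm by 177 mm) begins 78 mm behind the grasp point.
Start: joints at [-1.41, 0.087, 1.371, -0, 1.684, -0.103], TCP at [0.143, -0.531, 0.206] pointing down, gripper open.
Joint ranges: [-3.1, 3.1], [-0.76, 2.03], [0.27, 2.55], [-1.08, 4.22], [0.17, 2.65], [-2.57, 2.57]. Speed limits (rad/s): [2.79, 2.79, 3.14, 3.14, 3.14, 3.14].

### API

Orientations are given as [roll, pitch, yaw] about the fixed x, y, z axes, in that order (R = Rz(yaw) Ry(pitch) Rx(roll)).
In Python, from bench import readout, imaging, robot gives the robot as it stands.
- The arm moves only by the tool carry_out, never from a script. Its argument "motion" is text: rows parted by semicolons, each of 7 numbers parted by spaces: the shift along the tool's x, y, z each as a share of 200 mm, from -1 to 1, then the turn, a rotation vector about the tool's x, y, z each as a share of 120 degrees, from -1 to 1, then the opening, from 0 (shut) to 1 (fully open). A call has 1 to 12 rows; each row shifts and turns the commanded pose from where the row before left it, along the tool's axes as they then stand; what a row does not reach is not made up. A row lasts 1/8 s, in which the tool goes at most 62.5 mm and 10.7 degrees, less where a joint would pass 70% of its speed; a pose out of reach is approached as far as the arm can. A call with a number of a shift or a turn outside -1 to 1 is refused whole. A call with a gripper value outside its range is refused whole. The fingers move at their own pace and stop on an object; the grip force is fixed at half the most. Time passes only in rows, so rows that do not move let the fingers close. It gives the time, the measured TCP pose, the force, the opening and the grip force at its end, in the units of the state.
- readout.get_obs(): the state, without advancing time (a new reading comes with each control period).
- imaging.snapshot(name): name is "scene" or "top"; returns a dict with "pixels" (400x640x3 uint8, red, green, blue), "fx", "fy", "cx", "cy" (pixels), "R" (3x3) and "t" (3): a world point X has camera coordinates R X + t. Camera axes: x right, y down, z forward; pixel columns grow to the right and rows downward; lengths in m; the calibration is good to about 2 mm. A picture is of the moment at which its call begins. There is no depth.
- robot.close_job(): hands the job in; it is judged then, once.
The state is a dict: "time": time; "joint_positions": joint angles; "qvel": joint speeds; "joint_torque": joint torques, N m; "tool_pos": TCP position; "ee_rot": TCP orientation; "wrist_force": force on the tool from outside, world axes, zero at the start; "wrist_torque": the same for the moment, N m; "width": finger opening in m; "finger_force": force on a finger pad.
Only numpy, scipy, OpenCV 4.12 (cv2) and the standard library are available. Lean on these libraries where they do the work, as an engineer would, in place of code of your own. Each camera call takes 0.05 s, during which the arm holds its last target. There are 200 camera calls.

## Working session

There is one attempt and no reset: what is moved stays moved. The work goes in short steps, Python scripts to look and compute and a tool call to move; the robot and the scene stay as the last step left them, time stands still between calls to the robot, and variables do not carry over. Pictures are saved under pics/ and viewed, at most 10 in all, crops included, and the job is handed in when it is done.

Besides the shell and the picture viewer there is one more tool, called after ">>>" in YAML: its name, and indented under it one key for each argument. carry_out: Moves the arm, as the interface text tells. Its arguments: {"type":"object","properties":{"motion":{"type":"string"}},"required":["motion"]}

```bash
mkdir -p pics; python3 - <<'E'
from bench import readout, imaging, robot
import cv2, pickle
for n in("scene","top"):
    s=imaging.snapshot(n); pickle.dump(s,open(n+".pkl","wb")); cv2.imwrite(f"pics/{n}0.png",s["pixels"][:,:,::-1])
    print(n,s["fx"],s["cx"],s["cy"],s["R"],s["t"])
print(readout.get_obs())
E
```

```text
scene 370.53381571895363 319.0781448026119 202.14142326299802 [[-0.89252685 -0.45095786 -0.00573089]
 [-0.20372491  0.41448004 -0.88696249]
 [ 0.40235804 -0.79047031 -0.46180591]] [0.48410796 0.19576304 0.77319061]
top 391.00426476558863 321.5508394800931 198.4040175217166 [[-0.02423295 -0.99969401 -0.0049646 ]
 [-0.99051957  0.02468166 -0.1351362 ]
 [ 0.13521739  0.00164278 -0.99081459]] [0.00502512 0.56206331 1.04506267]
{'time': 0.1, 'joint_positions': array([-1.41012525e+00,  8.78719414e-02,  1.37208046e+00, -3.37351164e-06,
        1.68357539e+00, -1.03124942e-01]), 'qvel': array([-1.41794939e-03, -4.00201401e-04, -3.22708880e-03, -1.62653144e-04,
        5.12926595e-04,  6.07637684e-05]), 'joint_torque': array([ 3.04888323e-03, -3.41253269e+01, -3.03300118e+01,  7.21405051e-02,
        3.04436870e-02, -9.94372635e-05]), 'tool_pos': array([ 0.14331482, -0.53050233,  0.2044377 ]), 'ee_rot': array([-3.13966745e+00, -1.95872255e-04,  2.63795449e-01]), 'wrist_force': array([ 0.02202989, -1.04381145, -0.82222915]), 'wrist_torque': array([-0.00575866, -0.00238685,  0.03803351]), 'finger_force': 0.0, 'width': 0.09411711032530017}
```

View pics/scene0.png

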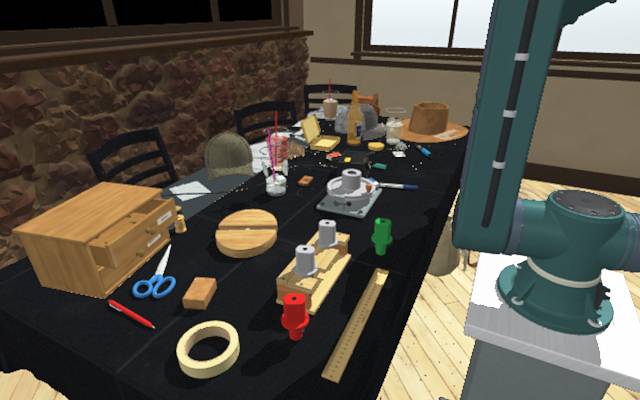

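View pics/top0.png

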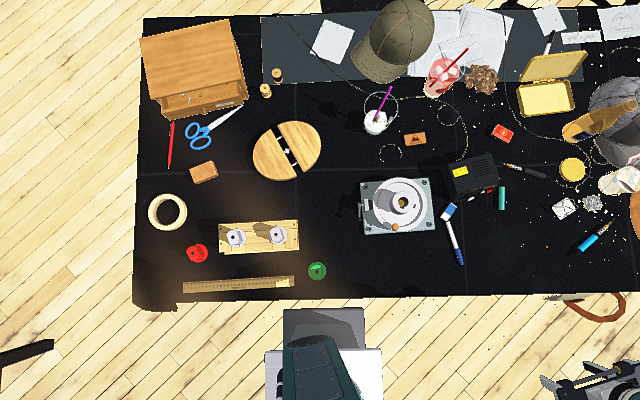

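The rack is at top-view px (258,237), the spindles at (236,237) and (278,235), and the spinner hub at (403,202) with its knob near (394,228). Next I'll enlarge these.

```bash
python3 - <<'E'
import cv2,numpy as np
t=cv2.imread("pics/top0.png"); s=cv2.imread("pics/scene0.png")
a=cv2.resize(t[210:265,210:310],None,fx=7.5,fy=7.5,interpolation=cv2.INTER_CUBIC)
cv2.imwrite("pics/rack.png",a)
b=cv2.resize(t[165:245,350:450],None,fx=7,fy=7,interpolation=cv2.INTER_CUBIC)
cv2.imwrite("pics/spin.png",b)
c=cv2.resize(s[160:320,260:400],None,fx=3.7,fy=3.7,interpolation=cv2.INTER_CUBIC)
cv2.imwrite("pics/sc.png",c)
E
```

```text
(no output)
```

View pics/rack.png

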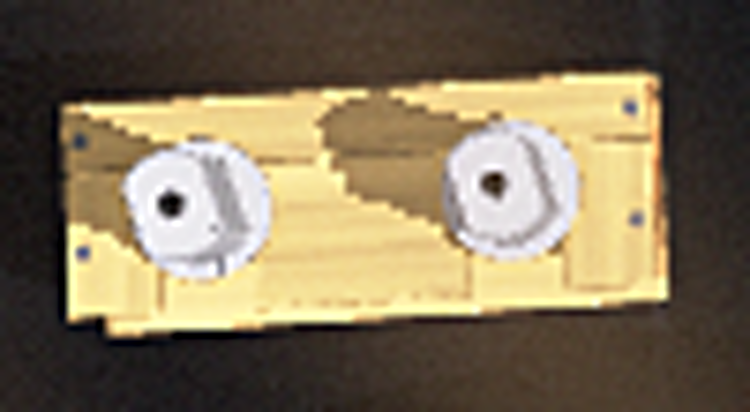

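View pics/spin.png

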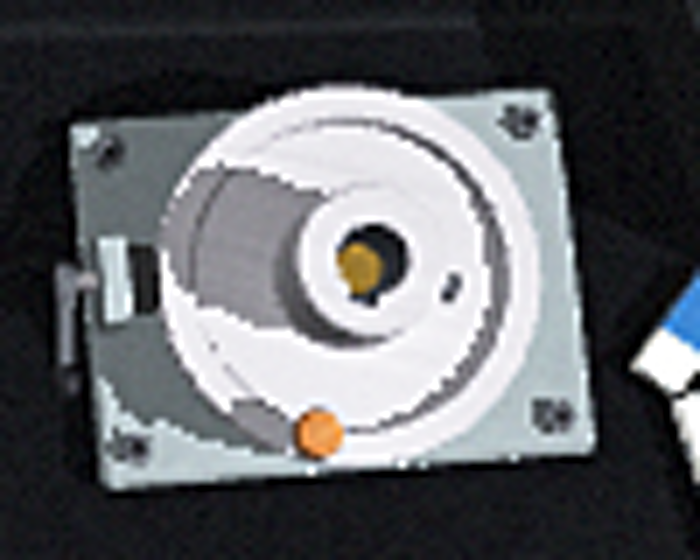

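View pics/sc.png

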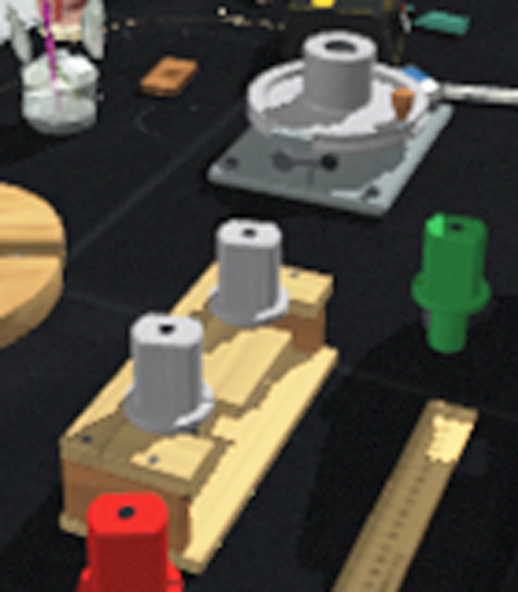

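The left spindle (larger y) has a dark line on its shoulder, at crop (222,266), so it is the keyed one. The right spindle has none. In the spinner crop the bore is at about (374,258), the keyway notch at (370,300) and the knob at (319,433).

```bash
cat > h.py <<'E'
import numpy as np, pickle
def bp(s,u,v,z):
    R,t=np.array(s["R"]),np.array(s["t"]); c=-R.T@t
    d=R.T@np.array([(u-s["cx"])/s["fx"],(v-s["cy"])/s["fy"],1])
    return c+d*(z-c[2])/d[2]
def crop(cx,cy,ox,oy,k): return (cx+.5)/k-.5+ox,(cy+.5)/k-.5+oy
E
python3 - <<'E'
from h import *
np.set_printoptions(precision=4,suppress=True)
s=pickle.load(open("top.pkl","rb")); sc=pickle.load(open("scene.pkl","rb"))
r=lambda n,x,y,z:(print(n,bp(s,*crop(x,y,210,210,7.5),z)[:2]),bp(s,*crop(x,y,210,210,7.5),z)[:2])[1]
c=r("shoulderL",196,206,.070);h=r("holeL",171,204,.115);l=r("line",222,266,.070)
r("shR",510,189,.070);r("holeR",494,184,.115)
d=h-l;print("yaw line",np.arctan2(d[1],d[0]), np.linalg.norm(d))
f1=r("f",208,152,.115);f2=r("f",226,222,.115);print("flat",np.arctan2(*(f1-f2)[::-1]))
b0=r("bl",62,105,.064);b1=r("br",655,75,.064);d=b0-b1;print("rackyaw",np.arctan2(-d[0],d[1]))
r("bbl",66,322,.064);r("bbr",668,298,.064)
r=lambda n,x,y,z:(print(n,bp(s,*crop(x,y,350,165,7),z)[:2]),bp(s,*crop(x,y,350,165,7),z)[:2])[1]
c=r("bore",374,258,.096);r("hub",375,261,.096);k=r("kw",370,300,.096);n=r("knob",320,432,.077)
for p in(k,n):print("keyang",np.arctan2(*(c-p)[::-1]),np.linalg.norm(c-p))
f=[r("foot",*p,.012) for p in((70,127),(550,90),(597,450),(105,490))]
d=f[0]-f[1];print("footyaw",np.arctan2(-d[0],d[1]));d=f[3]-f[2];print(np.arctan2(-d[0],d[1]))
q=lambda n,x,y,z:print(n,bp(sc,*crop(x,y,260,160,3.7),z)[:2])
q("holeL",167,329,.115);q("holeR",249,233,.115);q("bore",341,45,.096);q("knob",402,92,.077)
E
```

```text
shoulderL [0.4599 0.2216]
holeL [0.4588 0.22  ]
line [0.4385 0.2123]
shR [0.4631 0.1103]
holeR [0.4629 0.1105]
yaw line 0.36485041954631253 0.02172627125808361
f [0.4761 0.2076]
f [0.4523 0.2013]
flat 0.2552367823295442
bl [0.4973 0.2711]
br [0.5028 0.0587]
rackyaw 0.026006450708204776
bbl [0.4203 0.2688]
bbr [0.4236 0.0554]
bore [ 0.5408 -0.2217]
hub [ 0.5397 -0.222 ]
kw [ 0.5251 -0.2193]
knob [ 0.4775 -0.2018]
keyang -0.1461259939175619 0.015906119112112004
keyang -0.304184510053773 0.06633833687808718
foot [ 0.608  -0.1182]
foot [ 0.6184 -0.3144]
foot [ 0.4715 -0.3243]
foot [ 0.4604 -0.1267]
footyaw 0.05291189201743342
0.056351074142231124
holeL [0.4614 0.2214]
holeR [0.4657 0.1118]
bore [ 0.5428 -0.2219]
knob [ 0.4796 -0.1965]
```

>>> carry_out:
  motion: ".07 -.09 0 0 0 0 1;.15 -.19 0 0 0 0 1;.15 -.19 0 0 0 0 1;.15 -.19 0 0 0 0 1;.15 -.19 0 0 0 0 1;.15 -.19 0 0 0 0 1;.15 -.19 0 0 0 0 1;.15 -.19 0 0 0 0 1;.15 -.19 0 0 0 0 1;.15 -.19 0 0 0 0 1;.15 -.19 0 0 0 0 1;.15 -.19 0 0 0 0 1"

```text
time: 1.6
tool_pos: [0.3619, -0.0188, 0.2052]
ee_rot: [3.141, 0.0, 0.264]
wrist_force: [0.8, -0.9, -0.7]
width: 0.0938
finger_force: 0.0
```

```bash
cat >> h.py <<'E'
from bench import readout, imaging, robot
def togo(p,yaw):
    o=readout.get_obs(); Y=o["ee_rot"][2]
    d=np.array(p)-o["tool_pos"]
    print("t",o["time"],"pos",o["tool_pos"].round(4),"rpy",o["ee_rot"].round(4),"F",o["wrist_force"].round(2),"T",o["wrist_torque"].round(3),"w",o["width"])
    from scipy.spatial.transform import Rotation as Ro
    R=Ro.from_euler("xyz",o["ee_rot"]); G=Ro.from_euler("xyz",[np.pi,0,yaw])
    print("shift",(R.inv().apply(d)/.2).round(4),"turn",((R.inv()*G).as_rotvec()/np.radians(120)).round(4))
E
python3 -c "
from h import *
togo([.460,.221,.15],.30)"
```

```text
t 1.6 pos [ 0.3619 -0.0188  0.2052] rpy [3.1413 0.     0.2638] F [ 0.79 -0.94 -0.67] T [-0.005 -0.033 -0.05 ] w 0.09379647092964813
shift [ 0.7859 -1.0297  0.2757] turn [ 0.0001  0.     -0.0173]
```

>>> carry_out:
  motion: ".15 -.19 0 0 0 0 1;.15 -.19 0 0 0 0 1;.15 -.19 0 0 0 0 1;.15 -.19 0 0 0 0 1;.1 -.12 .1 0 0 -.017 1;0 0 .17 0 0 0 1;0 0 0 0 0 0 1;0 0 0 0 0 0 1;0 0 0 0 0 0 1"

```text
time: 2.72
tool_pos: [0.452, 0.1859, 0.1533]
ee_rot: [3.141, -0.003, 0.299]
wrist_force: [-0.6, -0.4, 0.3]
width: 0.0942
finger_force: 0.0
```

```bash
python3 -c "
from h import *
togo([.460,.221,.074],.30)
import cv2
s=imaging.snapshot('scene');cv2.imwrite('pics/s1.png',cv2.resize(s['pixels'][150:350,220:420,::-1],None,fx=3,fy=3,interpolation=2))"
```

```text
t 2.725 pos [0.452  0.1859 0.1533] rpy [ 3.1414 -0.0033  0.2987] F [-0.6  -0.35  0.3 ] T [ 0.023 -0.006  0.002] w 0.09422107081997452
shift [ 0.0885 -0.156   0.3969] turn [ 0.0001 -0.0016 -0.0006]
```

View pics/s1.png

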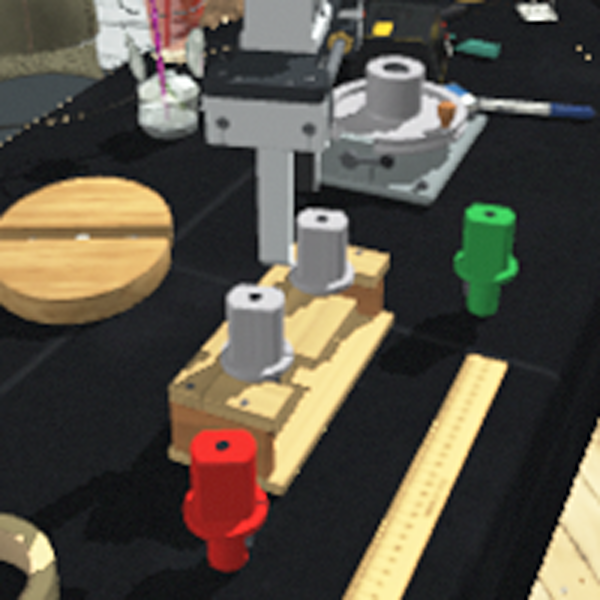

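The gripper is short of the keyed spindle by about 36 mm, as the numbers say, with the fingers clear of both stubs. I'll finish the approach and descend.

>>> carry_out:
  motion: ".088 -.156 0 0 -.0016 0 1;0 0 .05 0 0 0 1;0 0 .1 0 0 0 1;0 0 .1 0 0 0 1;0 0 .1 0 0 0 1;0 0 .047 0 0 0 1;0 0 0 0 0 0 1;0 0 0 0 0 0 1"

```text
time: 3.78
tool_pos: [0.4591, 0.221, 0.0731]
ee_rot: [3.141, 0.002, 0.299]
wrist_force: [0.9, -0.5, 0.7]
width: 0.094
finger_force: 0.0
```

```bash
python3 -c "
from h import *
togo([.460,.221,.074],.30)"
```

```text
t 3.775 pos [0.4591 0.221  0.0731] rpy [3.1415e+00 1.6000e-03 2.9920e-01] F [ 0.89 -0.47  0.66] T [-0.016  0.009  0.034] w 0.09400482777724298
shift [ 0.0043  0.0012 -0.0047] turn [ 0.      0.0007 -0.0004]
```

>>> carry_out:
  motion: "0 0 -.005 0 0 0 0;0 0 0 0 0 0 0;0 0 0 0 0 0 0;0 0 0 0 0 0 0;0 0 0 0 0 0 0;0 0 0 0 0 0 0;0 0 0 0 0 0 0;0 0 0 0 0 0 0"

```text
time: 4.78
tool_pos: [0.4584, 0.2209, 0.073]
ee_rot: [3.141, 0.004, 0.299]
wrist_force: [0.3, 0.2, -0.0]
width: 0.0279
finger_force: 29.6
```

```bash
python3 -c "
from h import *
togo([.460,.221,.18],.30)"
```

```text
t 4.775 pos [0.4584 0.2209 0.073 ] rpy [3.1415 0.0035 0.2993] F [ 0.34  0.18 -0.02] T [-0.035  0.012 -0.048] w 0.0279175265350983
shift [ 0.0058  0.0019 -0.5351] turn [ 0.0001  0.0017 -0.0003]
```

>>> carry_out:
  motion: "0 0 -.05 0 0 0 0;0 0 -.1 0 0 0 0;0 0 -.1 0 0 0 0;0 0 -.1 0 0 0 0;0 0 -.1 0 0 0 0;0 0 -.1 0 0 0 0;0 0 -.05 0 0 0 0;0 0 0 0 0 0 0;0 0 0 0 0 0 0"

```text
time: 5.9
tool_pos: [0.4583, 0.2209, 0.1919]
ee_rot: [3.141, 0.005, 0.299]
wrist_force: [0.1, -0.0, -3.3]
width: 0.0276
finger_force: 29.6
```

```bash
python3 -c "
from h import *
togo([.541,-.2215,.19],-.33)"
```

```text
t 5.9 pos [0.4583 0.2209 0.1919] rpy [3.1414 0.0054 0.2994] F [ 0.07 -0.02 -3.28] T [ 0.028 -0.002 -0.004] w 0.02756516236548512
shift [-0.2573  2.2354  0.0115] turn [0.0009 0.0024 0.3005]
```

>>> carry_out:
  motion: "-.01 .1 0 0 0 0 0;-.023 .2 0 0 0 0 0;-.023 .2 0 0 0 0 0;-.023 .2 0 0 0 0 0;-.023 .2 0 0 0 0 0;-.023 .2 0 0 0 0 0;-.023 .2 0 0 0 0 0;-.023 .2 0 0 0 0 0;-.023 .2 0 0 0 0 0;-.023 .2 0 0 0 0 0;-.023 .2 0 0 0 0 0;-.023 .135 0 0 0 0 0"

```text
time: 7.4
tool_pos: [0.54, -0.2231, 0.1915]
ee_rot: [-3.14, 0.005, 0.298]
wrist_force: [0.2, 0.1, -2.9]
width: 0.0282
finger_force: 29.6
```

>>> carry_out:
  motion: "0 0 0 0 0 .025 0;0 0 0 0 0 .05 0;0 0 0 0 0 .05 0;0 0 0 0 0 .05 0;0 0 0 0 0 .05 0;0 0 0 0 0 .05 0;0 0 0 0 0 .025 0;0 0 0 0 0 0 0;0 0 0 0 0 0 0;0 0 0 0 0 0 0"

```text
time: 8.65
tool_pos: [0.5403, -0.2215, 0.1929]
ee_rot: [3.14, 0.003, -0.328]
wrist_force: [-0.2, 0.9, -2.6]
width: 0.0284
finger_force: 29.6
```

```bash
python3 -c "
from h import *
togo([.541,-.2215,.19],-.33)
import cv2
s=imaging.snapshot('scene');pickle.dump(s,open('s2.pkl','wb'));cv2.imwrite('pics/s2.png',cv2.resize(s['pixels'][100:230,280:440,::-1],None,fx=4.5,fy=4.5,interpolation=2))"
```

```text
t 8.65 pos [ 0.5403 -0.2215  0.1929] rpy [ 3.1396  0.0032 -0.3285] F [-0.17  0.9  -2.6 ] T [ 0.009 -0.007 -0.061] w 0.0283651739242304
shift [ 0.0033 -0.0011  0.0147] turn [0.0009 0.0015 0.0007]
```

View pics/s2.png

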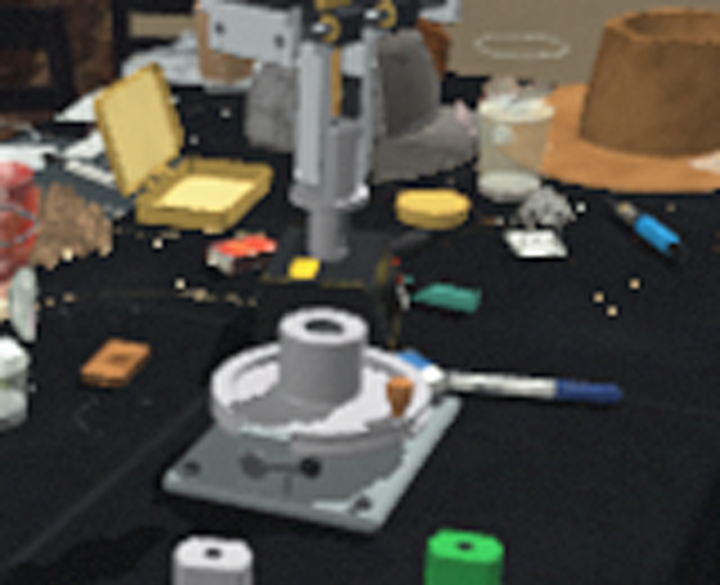

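The spindle hangs upright in the gripper, with its shaft end at about (327,256) and the bore at (324,325). I'll compare the two in the same view.

```bash
python3 -c "
from h import *
s=pickle.load(open('s2.pkl','rb'))
q=lambda n,x,y,z:print(n,bp(s,*crop(x,y,280,100,4.5),z)[:2].round(4))
q('tip',326,255,.144);q('shoulder',329,193,.184);q('bore',324.5,326,.096);q('hub rim',324,330,.096)"
```

```text
tip [ 0.5455 -0.226 ]
shoulder [ 0.5481 -0.2338]
bore [ 0.5423 -0.2199]
hub rim [ 0.5399 -0.2134]
```

>>> carry_out:
  motion: "0 0 .05 0 0 0 0;0 0 .08 0 0 0 0;0 0 .05 0 0 0 0;0 0 .03 0 0 0 0;0 0 .02 0 0 0 0;0 0 .02 0 0 0 0;0 0 0 0 0 0 0;0 0 0 0 0 0 0"

```text
time: 9.7
tool_pos: [0.5405, -0.2217, 0.1436]
ee_rot: [3.139, 0.002, -0.329]
wrist_force: [-0.2, -1.2, -3.1]
width: 0.0279
finger_force: 29.6
```

```bash
python3 -c "
from h import *
togo([.541,-.2215,.135],-.33)"
```

```text
t 9.7 pos [ 0.5405 -0.2217  0.1436] rpy [ 3.1394e+00  1.9000e-03 -3.2890e-01] F [-0.19 -1.15 -3.06] T [0.084 0.008 0.025] w 0.02788606940805132
shift [ 0.0023 -0.0019  0.0432] turn [0.001  0.0009 0.0005]
```

>>> carry_out:
  motion: "0 0 .01 0 0 0 0;0 0 .01 0 0 0 0;0 0 .01 0 0 0 0;0 0 0 0 0 0 0;0 0 0 0 0 0 0"

```text
time: 10.32
tool_pos: [0.5401, -0.2212, 0.1365]
ee_rot: [3.14, 0.004, -0.329]
wrist_force: [0.4, 1.1, -3.0]
width: 0.0279
finger_force: 29.6
```

```bash
python3 -c "
from h import *
togo([.541,-.2215,.133],-.33)"
```

```text
t 10.325 pos [ 0.5401 -0.2212  0.1365] rpy [ 3.1403  0.0037 -0.3288] F [ 0.39  1.13 -3.01] T [ 0.46 -0.12  0.02] w 0.027870769648360195
shift [ 0.0049 -0.0001  0.0176] turn [0.0006 0.0018 0.0006]
```

>>> carry_out:
  motion: "0 -.002 .008 0 0 0 0;0 0 .008 0 0 0 0;0 0 .008 0 0 0 0;0 0 0 0 0 0 0;0 0 0 0 0 0 0"

```text
time: 10.95
tool_pos: [0.5403, -0.2212, 0.1322]
ee_rot: [3.14, 0.003, -0.329]
wrist_force: [0.3, 1.5, -3.3]
width: 0.0277
finger_force: 29.6
```

```bash
python3 -c "
from h import *
togo([.541,-.2215,.133],-.33)"
```

```text
t 10.95 pos [ 0.5403 -0.2212  0.1322] rpy [ 3.1397e+00  2.9000e-03 -3.2890e-01] F [ 0.28  1.52 -3.3 ] T [ 0.408 -0.076 -0.009] w 0.02771379538556554
shift [ 0.0038  0.0005 -0.0038] turn [0.0009 0.0014 0.0005]
```

>>> carry_out:
  motion: "0 -.003 .006 0 0 0 0;0 0 .006 0 0 0 0;0 0 .006 0 0 0 0;0 0 0 0 0 0 0;0 0 0 0 0 0 0"

```text
time: 11.58
tool_pos: [0.5405, -0.2208, 0.1288]
ee_rot: [3.139, 0.003, -0.329]
wrist_force: [0.2, -0.5, -2.5]
width: 0.0279
finger_force: 29.6
```

```bash
python3 -c "
from h import *
togo([.541,-.2215,.133],-.33)"
```

```text
t 11.575 pos [ 0.5405 -0.2208  0.1288] rpy [ 3.1393e+00  2.7000e-03 -3.2900e-01] F [ 0.19 -0.46 -2.5 ] T [ 0.09  -0.013 -0.013] w 0.027902052488719867
shift [ 0.0035  0.0027 -0.0211] turn [0.0011 0.0013 0.0005]
```

>>> carry_out:
  motion: "0 0 .01 0 0 0 0;0 0 .01 0 0 0 0;0 0 .01 0 0 0 0;0 0 .01 0 0 0 0;0 0 0 0 0 0 0;0 0 0 0 0 0 0"

```text
time: 12.32
tool_pos: [0.5405, -0.2207, 0.1208]
ee_rot: [3.14, 0.003, -0.329]
wrist_force: [-0.6, -0.4, -2.9]
width: 0.0276
finger_force: 29.6
```

```bash
python3 -c "
from h import *
togo([.541,-.2215,.105],-.33)"
```

```text
t 12.325 pos [ 0.5405 -0.2207  0.1208] rpy [ 3.1395e+00  2.7000e-03 -3.2890e-01] F [-0.65 -0.36 -2.88] T [0.094 0.034 0.013] w 0.027620718104983635
shift [0.0039 0.003  0.0791] turn [0.001  0.0013 0.0005]
```

>>> carry_out:
  motion: "0 0 .01 0 0 0 0;0 0 .01 0 0 0 0;0 0 .01 0 0 0 0;0 0 .01 0 0 0 0;0 0 .01 0 0 0 0;0 0 .01 0 0 0 0;0 0 .01 0 0 0 0;0 0 0 0 0 0 0;0 0 0 0 0 0 0"

```text
time: 13.45
tool_pos: [0.5407, -0.2208, 0.1076]
ee_rot: [3.139, 0.002, -0.329]
wrist_force: [-1.7, 1.9, 5.1]
width: 0.0282
finger_force: 29.6
```

```bash
python3 -c "
from h import *
togo([.541,-.2215,.105],-.33)"
```

```text
t 13.45 pos [ 0.5407 -0.2208  0.1076] rpy [ 3.1394e+00  1.7000e-03 -3.2890e-01] F [-1.68  1.95  5.06] T [0.32  0.497 0.022] w 0.028239139078034648
shift [0.0026 0.0028 0.013 ] turn [0.001  0.0008 0.0005]
```

>>> carry_out:
  motion: "-.002 -.001 .006 0 0 0 0;0 0 .006 0 0 0 0;0 0 0 0 0 0 0;0 0 0 0 0 0 0"

```text
time: 13.95
tool_pos: [0.5407, -0.2208, 0.1057]
ee_rot: [3.139, 0.001, -0.329]
wrist_force: [-1.3, 1.4, 6.1]
width: 0.0283
finger_force: 29.6
```

>>> carry_out:
  motion: "0 0 .005 0 0 0 0;0 0 0 0 0 0 0;0 0 0 0 0 0 0"

```text
time: 14.32
tool_pos: [0.5407, -0.2208, 0.105]
ee_rot: [3.139, 0.0, -0.329]
wrist_force: [-2.1, 0.8, 6.9]
width: 0.028
finger_force: 29.6
```

>>> carry_out:
  motion: "0 0 .005 0 0 0 0;0 0 0 0 0 0 0;0 0 0 0 0 0 0"

```text
time: 14.7
tool_pos: [0.5407, -0.2208, 0.105]
ee_rot: [3.139, -0.0, -0.329]
wrist_force: [-3.5, 1.5, 11.0]
width: 0.0281
finger_force: 29.6
```

>>> carry_out:
  motion: "0 0 .005 0 0 0 0;0 0 0 0 0 0 0;0 0 0 0 0 0 0"

```text
time: 15.08
tool_pos: [0.5408, -0.2208, 0.105]
ee_rot: [3.139, -0.001, -0.329]
wrist_force: [-4.1, 2.5, 13.9]
width: 0.0279
finger_force: 29.6
```

The arm stopped at z 0.105, the predicted height for shoulder on face, and the force is rising above the spring's. One check by eye before handing in.

```bash
python3 -c "
from h import *
import cv2
s=imaging.snapshot('scene');cv2.imwrite('pics/s3.png',cv2.resize(s['pixels'][100:230,280:440,::-1],None,fx=4.5,fy=4.5,interpolation=2))
togo([.541,-.2215,.105],-.33)"
```

```text
t 15.125 pos [ 0.5407 -0.2208  0.105 ] rpy [ 3.1388e+00 -6.0000e-04 -3.2890e-01] F [-4.01  1.22 14.03] T [0.662 1.021 0.003] w 0.028280845190729972
shift [ 0.0024  0.0028 -0.0002] turn [ 0.0013 -0.0003  0.0005]
```

View pics/s3.png

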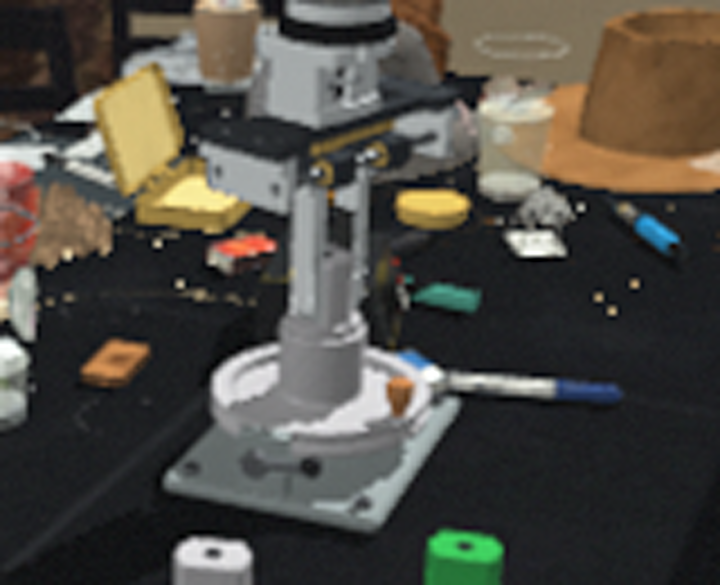

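The shoulder sits on the hub face at (322,328) with no gap, the knob has not moved from (400,395), and the grip is holding.

```bash
python3 -c "
from bench import robot
print(robot.close_job())"
```

```text
the job is handed in; nothing more can be done
None
```

The keyed spindle is fully home in the hub, shoulder on the face, upright, still gripped and pressed down with about 17 N against the 10 N ejector spring. I lined the key up by eye beforehand, so it dropped into the keyway without being turned under a push. The job is handed in at about 15 s.

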